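# Hand-crank the stalled sample carousel round to its loading mark

### The job

The sampler's carousel has stalled: lift the service crank out of its holder and fit its hex socket fully home on the drive hex hidden at the bottom of the well in the middle of the carousel, feeling for the fit gently without forcing it. Then turn the carousel with the crank until its one free slot (the yellow ring) stands at the yellow loading mark on the housing, and leave the crank standing seated in the well with your hand off it. Do not push the carousel, its tubes or the sampler housing with the hand or arm, and leave the tube rack, the bottle and the jar alone.

Things in the scene. Friction and masses are not known exactly. Their poses are not given: they have to be found in the camera images.
- crank: Loose steel crank, ~0.32 kg, upright in the holder. Origin: centre of the socket's open lower end; z up, x along the arm. Hex socket 24 deep, 29.2 across inner flats, 43 over outer corners; shank dia 24 to z 66; arm 16 wide, z 66-76, x -14 to 90; above it on the axis an orange block to grip, 30 (x) by 24 (y), z 76-112; black knob dia 22 at x 80, z 82-110 (mm).
- holder: Fixed holder on the table: grey plate 95 x 95 x 8 mm with a white tube on it, 52 mm inside and 62 mm outside diameter, top at 32 mm. Origin: centre of its underside. The crank stands in the tube on the plate, its origin 8 mm above the table.
- unit: Fixed white sampler, housing 270 x 270 x 50 mm, teal band, yaw varies; origin centre of its underside, on the table. On it the teal carousel, 226 mm dia, top at 61 mm, with capped tubes at radius 88 mm, tops at 103 mm. In the middle a fixed grey sleeve, 60 mm outside, 48 mm inside diameter, top at 110 mm: the well.
- drive_seat (a point): Centre of the well's floor, on the axis, 40 mm below the rim. On it stands a steel hex fixed to the carousel, 28 mm across flats, 19 high, top 7 tapered by 2.5 a side, at an unknown angle that must be felt. A crank out of line stops about 16 mm above the floor; fully home its origin is here, with 5 degrees of play either way. Contact over 60 N before it is home is forcing.
- free_slot (a point): The carousel's one slot without a tube, a yellow ring 21 mm in diameter at radius 88 mm, 64 mm above the table; moves with the carousel.
- load_mark (a point): Yellow and teal loading mark on the housing's deck, at radius 124 mm from the turning axis, 56 mm above the table, on the -x side of the housing.
- carousel (a joint): Angle of the carousel in rad, counterclockwise from above positive; 0 when the free slot stands exactly at the loading mark. It starts 0.7 to 1.4 rad on, so it must be turned clockwise by that much. A stiff drive, about 0.2 N m of friction: it stays where it is left.
- rack: White foam-like tube rack 90 x 150 x 32 mm with red-capped tubes, 86 mm tall, loose, left of the sampler; origin at the centre of its underside. A bystander.
- reagent: Reagent bottle with teal cap, 68 mm in diameter, 120 mm tall, loose; origin at the centre of its underside. A bystander.
- jar: Specimen jar with yellow cap, 64 mm in diameter, 75 mm tall, loose; origin at the centre of its underside. A bystander.
Not all that is in view belongs to the job. What is shaped like the crank but pink or turquoise is not meant.

How it is judged:
By the outcome, as a careful person would: the job done as asked, in the order asked, and still so for the second after the job is handed in, with the robot touching nothing.
It also fails if it takes over 58 s, if anything falls off the work surface, if the arm or the gripper's body presses on something with over 40 N, if the wrist force passes 120 N, or if a joint passes its speed limit or range.

### The arm

A 6-joint arm with a two-finger parallel gripper is mounted at the origin on the work surface. World frame = base frame: x ahead of the robot, y to its left, z up, the work surface at z = 0. Lengths are in m, angles in degrees, forces in N, time in s.
With the tool pointing down it reaches from about 0.4 to 0.825 m from the base axis. Payload 7 kg.
Tool frame: the origin (TCP) lies between the finger pads; the fingertips stand 25 mm ahead of it and the grasp point (between the pads) lies 6 mm ahead of it; z points along the fingers, y is the line along which they close (so a half turn about z gives the same grasp; the last joint's range is limited). The gripper opens to 88 mm and grips with 3 to 60 N. Pads are 19 mm wide; open, the fingers measure 130 mm over their backs; the gripper's body (78 mm by 193 mm) begins 47 mm behind the grasp point.
Start: joints at [-55.113, 20.546, 0.682, 0, -70.136, -16.507], TCP at [0.213, -0.641, 0.252] pointing down, gripper open.
Joint ranges: [-176.03, 176.03], [-82.01, 121.73], [-58.28, 71.71], [-173.87, 95.51], [-174.79, -0.11], [-173.66, 173.66]. Speed limits (degrees/s): [136.94, 136.94, 172.46, 180, 180, 180].

### API

Orientations are given as [roll, pitch, yaw] about the fixed x, y, z axes, in that order (R = Rz(yaw) Ry(pitch) Rx(roll)).
In Python, from plant import status, optics, job gives the robot as it stands. The module is installed in compiled form; this text tells all that it offers.
- The arm moves only by the shell command python3 -m pendant 'ROWS'. ROWS is 1 to 8 rows, parted by semicolons, with the numbers parted by spaces; each row has 5 numbers: dx, dy, dz in units of 5 mm, then a turn about the tool's z in units of 5 degrees, then the finger opening in m; each row is the pose to reach, as a shift and turn from the pose commanded when the command began, along the tool's axes at that moment; what a row does not reach only later rows make up. A row lasts 1/8 s, in which the tool goes at most 0.0625 m and 10.7 degrees, less where a joint would pass 70% of its speed; a pose out of reach is approached as far as the arm can. The fingers move at their own pace and stop on an object; the grip force is fixed at half the most. Time passes only in rows, so rows that do not move let the fingers close. It prints the time, the measured TCP pose, the force, the opening and the grip force at its end. Input that does not fit is refused with a message, and nothing moves.
- status.get_obs(): the state, without advancing time (a new reading comes with each control period).
- optics.snapshot(name): name is "scene" or "side" or "wrist"; returns a dict with "frame" (400x640x3 uint8, red, green, blue), "z_map" (400x640 float32, m along the optical axis (not along the pixel's ray), 0 where there is no reading), "fovy" (degrees; the focal length in pixels is half the picture's height over the tangent of half this angle, whatever the lens; pixels are square), "cx", "cy" (the principal point, pixels), "R" (3x3) and "t" (3): a world point X has camera coordinates R X + t; the wrist camera has in their place "T_tool_cam" (4x4, takes a point from camera to tool coordinates, whose origin is the TCP and whose axes are the flange's). Camera axes: x right, y down, z forward; pixel columns grow to the right and rows downward; lengths in m; the calibration is good to about 2 mm. A picture is of the moment at which its call begins: read the wrist's pose just before it.
- job.close_job(): hands the job in; it is judged then, once.
The state is a dict: "clock": time; "joint_pos": joint angles; "qvel": joint speeds; "tau": joint torques, N m; "tool_pos": TCP position; "orientation": TCP orientation; "force": force on the tool from outside, world axes, zero at the start; "moment": the same for the moment, N m; "opening": finger opening in m; "gripper_force": force on a finger pad.
Only numpy, scipy, OpenCV 4.12 (cv2) and the standard library are available. Lean on these libraries where they do the work, as an engineer would, in place of code of your own. Each camera call takes 0.05 s, during which the arm holds its last target. There are 200 camera calls.

## Working session

There is one attempt and no reset: what is moved stays moved. The work goes in short steps, Python scripts to look and compute and a shell command to move; the robot and the scene stay as the last step left them, time stands still between calls to the robot, and variables do not carry over. Pictures are saved under pics/ and viewed, at most 10 in all, crops included, and the job is handed in when it is done.

```bash
mkdir -p pics; cat > h.py <<'E'
import numpy as np, cv2
from plant import status, optics, job
from scipy.spatial.transform import Rotation as Ro
def snap(n):
    o=status.get_obs(); s=optics.snapshot(n)
    f=200/np.tan(np.radians(s["fovy"])/2)
    if n=="wrist":
        T=np.eye(4); T[:3,:3]=Ro.from_euler("xyz",o["orientation"],degrees=True).as_matrix(); T[:3,3]=o["tool_pos"]
        C=T@np.array(s["T_tool_cam"]); R=C[:3,:3].T; t=-R@C[:3,3]
    else: R=np.array(s["R"]); t=np.array(s["t"])
    s.update(f=f,R=R,t=t); return s
def ray(s,u,v):
    d=s["R"].T@np.array([(u-s["cx"])/s["f"],(v-s["cy"])/s["f"],1]); return -s["R"].T@s["t"],d
def onplane(s,u,v,z):
    c,d=ray(s,u,v); return c+d*(z-c[2])/d[2]
def cloud(s):
    v,u=np.mgrid[:400,:640]; z=s["z_map"]
    p=np.stack([(u-s["cx"])/s["f"]*z,(v-s["cy"])/s["f"]*z,z],-1)
    return (p-s["t"])@s["R"]
def proj(s,X):
    p=s["R"]@np.array(X)+s["t"]; return s["cx"]+s["f"]*p[0]/p[2], s["cy"]+s["f"]*p[1]/p[2]
def two(s1,p1,s2,p2):
    c1,d1=ray(s1,*p1);c2,d2=ray(s2,*p2)
    a=np.linalg.lstsq(np.stack([d1,-d2],1),c2-c1,rcond=None)[0]
    A,B=c1+a[0]*d1,c2+a[1]*d2; return (A+B)/2,np.linalg.norm(A-B)
def save(s,n): cv2.imwrite("pics/"+n,s["frame"][...,::-1])
E
python3 - <<'E'
from h import *
import pickle
o=status.get_obs(); print(o)
for n in("scene","side","wrist"):
    s=snap(n); save(s,n+"0.png"); pickle.dump(s,open(n+"0.pkl","wb")); print(n,s["f"],-s["R"].T@s["t"],s["cx"],s["cy"])
E
```

```text
{'clock': 0.0, 'joint_pos': array([-5.51128162e+01,  2.05897973e+01,  6.33327331e-01, -2.13772664e-02,
       -7.01364111e+01, -1.65073571e+01]), 'qvel': array([ 0.03142524,  0.01702982, -0.01669872, -0.09318195,  0.05895555,
        0.01333585]), 'tau': array([ 7.12865040e-04, -5.82715380e+01,  2.93082529e+01,  6.99788824e+00,
        6.97790732e-03, -1.24563471e-04]), 'tool_pos': array([ 0.21267879, -0.64013337,  0.2506338 ]), 'orientation': array([ 1.79905237e+02, -7.12602827e-03, -1.61627447e+02]), 'force': array([ 0.0996244 , -0.07637649,  0.4767914 ]), 'moment': array([ 0.01178024,  0.01235147, -0.01526079]), 'gripper_force': 0.0, 'opening': 0.08750022422932871}
scene 449.0212685136378 [1.40449213 0.18477942 0.88370773] 319.5868298004321 197.74168840458722
side 375.20894955684025 [-0.12322007  0.69047283  0.63225769] 320.1814142062456 203.07812986855976
wrist 330.6474301271999 [ 0.13981149 -0.66584592  0.38414308] 319.6632625561237 204.9846524831818
```

View pics/scene0.png

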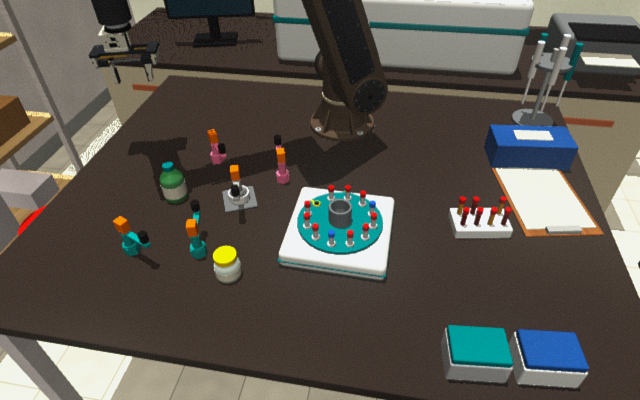

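View pics/side0.png

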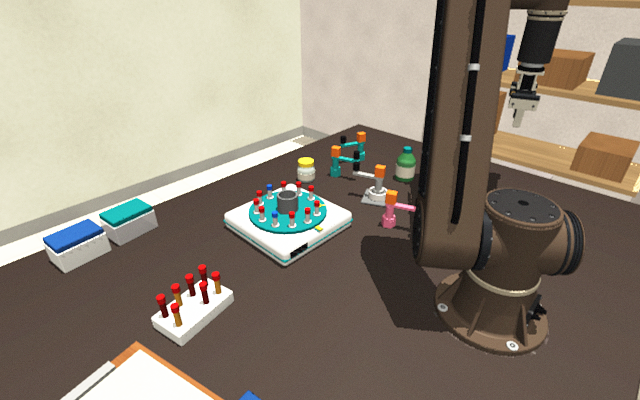

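The scene view shows the carousel at about (340,215) with the yellow ring at (316,203). The steel crank in the grey and white holder is at (238,185).

Candidates for the crank, scene pixels:
- Pink: (217,150) and (282,168).
- Turquoise: (128,237) and (196,240).
- Steel, in the holder: (235,180). I choose this one; in the side view it is at (378,180).

The side view also shows the loading mark at (319,228).

```bash
python3 - <<'E'
from h import *
import pickle
S,D=[pickle.load(open(n+"0.pkl","rb")) for n in("scene","side")]
def blobs(s,lo,hi,box,mn=4):
    h=cv2.cvtColor(s["frame"],cv2.COLOR_RGB2HSV); m=cv2.inRange(h,np.array(lo),np.array(hi))
    k=np.zeros_like(m); x0,y0,x1,y1=box; k[y0:y1,x0:x1]=m[y0:y1,x0:x1]
    n,l,st,c=cv2.connectedComponentsWithStats(k); C=cloud(s)
    for i in range(1,n):
        if st[i,4]>=mn:
            P=C[(l==i)&(s["z_map"]>0)]; print(st[i],c[i].round(1),"med",np.median(P,0).round(3),"zmin/max",P[:,2].min().round(3),P[:,2].max().round(3))
            T=P[P[:,2]>P[:,2].max()-.006]; print("    top",T.mean(0).round(4),len(T))
for nm,s,b in(("scene",S,(220,155,260,215)),("side",D,(345,150,400,210))):
    print(nm,"orange"); blobs(s,(5,150,120),(18,255,255),b)
    print(nm,"dark"); blobs(s,(0,0,0),(180,255,40),b,15)
for nm,s,b in(("scene",S,(280,180,400,280)),("side",D,(220,175,360,265))):
    print(nm,"yellow"); blobs(s,(22,120,120),(34,255,255),b,3)
# sleeve top, carousel top from clouds
for nm,s in(("scene",S),("side",D)):
    P=cloud(s).reshape(-1,3); F=s["frame"].reshape(-1,3).astype(int)
    near=(s["z_map"].ravel()>0)&(P[:,0]>.4)&(P[:,0]<.85)&(abs(P[:,1])<.3)
    g=near&(P[:,2]>.104)&(P[:,2]<.116)&(F.max(1)-F.min(1)<30)
    Q=P[g]; print(nm,"rim pts",len(Q),Q.min(0).round(3),Q.max(0).round(3),np.median(Q,0).round(3))
crop=cv2.resize(np.hstack([S["frame"][140:220,200:300],D["frame"][130:210,330:430]]),None,fx=4,fy=4,interpolation=cv2.INTER_CUBIC)
crop2=cv2.resize(np.hstack([S["frame"][180:280,275:400],D["frame"][165:265,220:345]]),None,fx=3.2,fy=3.2,interpolation=cv2.INTER_CUBIC)
cv2.imwrite("pics/crop.png",np.vstack([crop[:280],crop2])[...,::-1])
E
```

```text
scene orange
[230 165  10  16 130] [234.3 172.1] med [ 0.48  -0.238  0.115] zmin/max 0.084 0.122
    top [ 0.4708 -0.2393  0.1194] 58
scene dark
[220 155  40  27 416] [240. 166.] med [ 0.309 -0.284 -0.   ] zmin/max -0.005 0.005
    top [ 0.3114 -0.2888  0.0009] 254
[231 185   8  11  69] [234.7 190.4] med [ 0.552 -0.212  0.11 ] zmin/max 0.091 0.119
    top [ 0.5494 -0.2125  0.1165] 29
side orange
[374 164  12  14 117] [379.8 171.1] med [ 0.462 -0.23   0.102] zmin/max -0.005 0.119
    top [ 0.4606 -0.2329  0.1165] 22
[385 189  13  16 134] [391.  197.6] med [ 0.349 -0.125  0.095] zmin/max -0.004 0.112
    top [ 0.3508 -0.1285  0.1089] 27
side dark
[354 151   5   8  39] [355.9 154.6] med [ 0.605 -0.295  0.099] zmin/max 0.084 0.109
    top [ 0.6086 -0.2983  0.1066] 13
[353 162   7   9  47] [355.7 166. ] med [ 0.538 -0.207  0.107] zmin/max -0.002 0.118
    top [ 0.5384 -0.2088  0.1153] 16
scene yellow
[311 200   9   6  20] [315.2 203.2] med [ 0.519 -0.003  0.063] zmin/max 0.059 0.065
    top [ 0.5168 -0.0009  0.0627] 20
side yellow
[319 204   5   3   7] [320.7 205.1] med [ 0.505 -0.003  0.063] zmin/max 0.061 0.089
    top [0.4774 0.0361 0.0885] 1
[315 225   8   6  24] [318.3 227.6] med [0.441 0.078 0.054] zmin/max 0.051 0.057
    top [0.4412 0.0781 0.0541] 24
scene rim pts 189 [ 0.535 -0.3    0.104] [0.674 0.101 0.116] [0.565 0.063 0.109]
side rim pts 138 [ 0.53  -0.3    0.104] [0.619 0.104 0.116] [0.554 0.064 0.108]
```

View pics/crop.png

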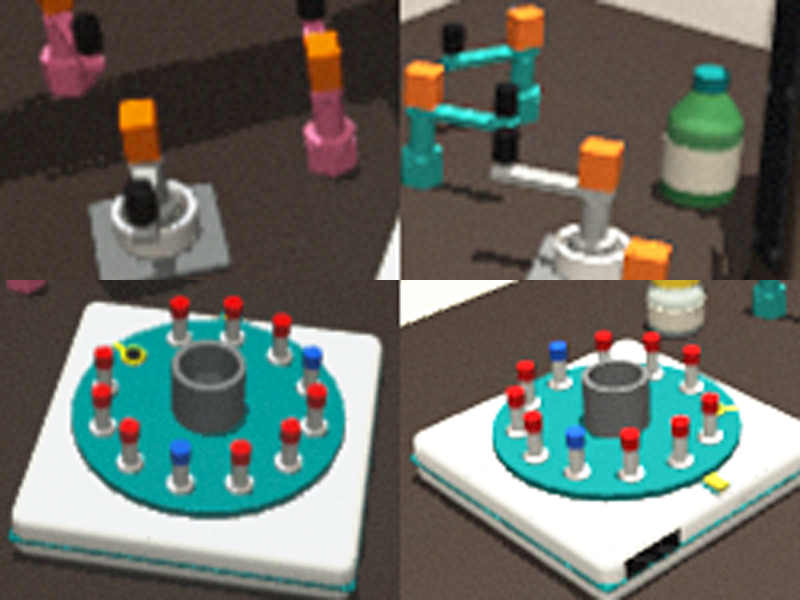

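The crop confirms the choice. The steel crank stands in the white tube, with its orange block top at z≈0.119, matching the expected 0.120, and its arm yawed about 20°. Next I move above it and look with the wrist camera.

```bash
cat >> h.py <<'E'
def go(x,y,z,yaw=None):
    o=status.get_obs(); e=o["orientation"]; R=Ro.from_euler("xyz",e,degrees=True).as_matrix()
    d=R.T@(np.array([x,y,z])-o["tool_pos"]); tw=0 if yaw is None else -((yaw-e[2]+180)%360-180)
    print("tool delta",d.round(4),"turn",round(tw,2),"dist",np.linalg.norm(d).round(3)); 
E
python3 -c "
from h import *
go(.467,-.236,.26,-160)"
```

```text
tool delta [-0.3688  0.3035 -0.0088] turn -1.62 dist 0.478
```

The rows are not in the units I measure in: shifts go in units of 5 mm and turns go in units of 5 degrees. I convert before sending: -0.369 m is -73.8, -0.323 m is -64.6, -1.6 degrees is -0.32.

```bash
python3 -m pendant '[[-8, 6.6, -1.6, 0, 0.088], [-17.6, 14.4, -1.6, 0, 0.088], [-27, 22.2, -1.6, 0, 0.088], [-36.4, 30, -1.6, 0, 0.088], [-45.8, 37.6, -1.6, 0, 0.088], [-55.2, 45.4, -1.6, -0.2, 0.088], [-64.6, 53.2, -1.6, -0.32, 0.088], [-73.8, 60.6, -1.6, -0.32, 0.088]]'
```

```text
refused: ROWS must be rows parted by semicolons, with the numbers parted by spaces. Nothing was moved.
```

Nothing moved. I misread the format; it is rows parted by semicolons, with the numbers parted by spaces. Resending.

```bash
python3 -m pendant '-8 6.6 -1.6 0 0.088;-17.6 14.4 -1.6 0 0.088;-27 22.2 -1.6 0 0.088;-36.4 30 -1.6 0 0.088;-45.8 37.6 -1.6 0 0.088;-55.2 45.4 -1.6 -0.2 0.088;-64.6 53.2 -1.6 -0.32 0.088;-73.8 60.6 -1.6 -0.32 0.088'
python3 -m pendant '0 0 0 0 0.088'
python3 - <<'E'
from h import *
print(status.get_obs()["tool_pos"],status.get_obs()["orientation"],status.get_obs()["joint_pos"])
s=snap("wrist"); save(s,"w1.png"); print(-s["R"].T@s["t"])
import pickle; pickle.dump(s,open("w1.pkl","wb"))
C=cloud(s); h=cv2.cvtColor(s["frame"],cv2.COLOR_RGB2HSV); m=cv2.inRange(h,np.array((5,150,100)),np.array((18,255,255)))
n,l,st,c=cv2.connectedComponentsWithStats(m)
for i in range(1,n):
    if st[i,4]>100:
        P=C[(l==i)&(s["z_map"]>0)]; zt=np.percentile(P[:,2],98); k=(l==i)&(abs(C[...,2]-zt)<.005)
        r=cv2.minAreaRect(np.argwhere(k)[:,::-1].astype(np.float32)); b=cv2.boxPoints(r)
        W=np.array([onplane(s,*p,zt) for p in b]); print(st[i],zt,"ctr",onplane(s,*r[0],zt),[np.round(W[j+1]-W[j],4) for j in range(3)])
E
```

```text
clock: 1.15
tool_pos: [0.4681, -0.2347, 0.2597]
orientation: [-180.0, 0.0, -160.0]
force: [0.4, -0.3, -0.5]
opening: 0.0877
gripper_force: 0.0
clock: 1.27
tool_pos: [0.4692, -0.2337, 0.2595]
orientation: [180.0, 0.0, -159.7]
force: [-0.7, 0.9, 0.4]
opening: 0.0874
gripper_force: 0.0
[ 0.46923218 -0.23365205  0.25947444] [ 1.79993312e+02  2.01350479e-02 -1.59739834e+02] [-5.01842824e+00  5.96580499e+00 -1.74960992e+01 -1.59674608e-02
 -6.65227456e+01 -6.47150450e+01]
[ 0.3971013  -0.26160495  0.39285602]
[451  92  46  38 653] 0.1122820773756939 ctr [ 0.35653441 -0.13790247  0.11228208] [array([-0.0291, -0.0108,  0.    ]), array([-0.0058,  0.0237,  0.    ]), array([0.029 , 0.0116, 0.    ])]
[301 171  28  41 748] 0.12126286215829297 ctr [ 0.46667033 -0.24038561  0.12126286] [array([-0.0078,  0.0212, -0.    ]), array([0.0271, 0.0102, 0.    ]), array([ 0.0081, -0.0219,  0.    ])]
[196 337  31  23 563] 0.3335314975267881 ctr [ 0.45529123 -0.26539181  0.3335315 ] [array([0., 0., 0.]), array([ 0.0023, -0.0062,  0.    ]), array([0., 0., 0.])]
```

View pics/w1.png

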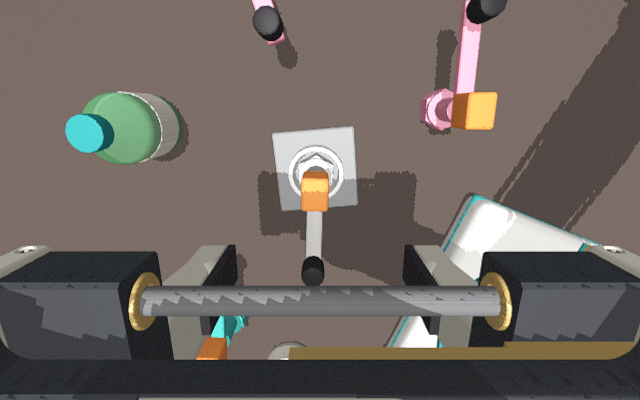

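The wrist view shows the crank block at (315,190), the holder tube at (316,172), the knob at (313,270), the bottle at left and a pink decoy at upper right. Tool and crank yaw already agree at about 20.3°. I go closer and triangulate.

```bash
python3 -c "
from h import *
go(.4667,-.2400,.19)"
```

```text
tool delta [ 0.0031 -0.0042  0.0694] turn 0 dist 0.07
```

```bash
python3 -m pendant '0.4 -0.4 7 0 0.088;0.6 -0.8 14 0 0.088;0.6 -0.8 14 0 0.088'
cat > m2.py <<'E'
from h import *
import pickle
o=status.get_obs(); print(o["tool_pos"],o["orientation"])
s=snap("wrist"); save(s,"w2.png"); w=pickle.load(open("w1.pkl","rb"))
def top(s,box):
    C=cloud(s); h=cv2.cvtColor(s["frame"],cv2.COLOR_RGB2HSV); m=cv2.inRange(h,np.array((5,150,100)),np.array((18,255,255)))
    n,l,st,c=cv2.connectedComponentsWithStats(m)
    i=max((i for i in range(1,n) if box[0]<c[i][0]<box[1] and c[i][1]<300),key=lambda i:st[i,4])
    P=C[(l==i)&(s["z_map"]>0)]; zt=np.percentile(P[:,2],98); k=(l==i)&(abs(C[...,2]-zt)<.003)
    r=cv2.minAreaRect(np.argwhere(k)[:,::-1].astype(np.float32)); b=cv2.boxPoints(r); W=np.array([onplane(s,*p,zt) for p in b])
    print("pix",np.round(r[0],1),"zt",zt.round(4),"ctr",onplane(s,*r[0],zt).round(4),"edges",[np.round(W[j+1]-W[j],4)[:2] for j in range(2)],"mask mean",C[k].mean(0).round(4))
    return r[0]
a=top(w,(290,340)); b=top(s,(250,390)); print("triang",two(w,a,s,b))
E
python3 m2.py
```

```text
clock: 1.7
tool_pos: [0.4636, -0.2421, 0.1873]
orientation: [179.8, -0.3, -160.1]
force: [-0.1, -0.2, -0.2]
opening: 0.0875
gripper_force: 0.0
[ 0.46360704 -0.24206112  0.18733376] [ 179.83837626   -0.27386204 -160.12745848]
pix [314.5 193.5] zt 0.1213 ctr [ 0.4667 -0.2404  0.1213] edges [array([-0.0078,  0.0212]), array([0.0271, 0.0102])] mask mean [ 0.4715 -0.2389  0.1199]
pix [321.5 234.5] zt 0.1213 ctr [ 0.4665 -0.2407  0.1213] edges [array([-0.0075,  0.0209]), array([0.0267, 0.0101])] mask mean [ 0.4674 -0.2404  0.12  ]
triang (array([ 0.46739321, -0.24026177,  0.11863025]), np.float64(0.00018994113132137107))
```

```bash
python3 -m pendant '0 0 0 0 0.088;0 0 0 0 0.088'; python3 -c "
from h import *
go(.467,-.2403,.108,-159.6)"
```

```text
clock: 2.0
tool_pos: [0.4666, -0.2418, 0.191]
orientation: [-179.9, 0.1, -160.0]
force: [-0.3, 0.0, -0.2]
opening: 0.0879
gripper_force: 0.0
tool delta [-0.0007  0.0014  0.083 ] turn -0.43 dist 0.083
```

To row units: 0.083 m is 16.6, 0.065 m is 13, -0.4 degrees is -0.08.

```bash
python3 -m pendant '-0.14 0.28 7 -0.08 0.088;-0.14 0.28 13 -0.08 0.088;-0.14 0.28 16.6 -0.08 0.088;-0.14 0.28 16.6 -0.08 0.088;-0.14 0.28 16.6 -0.08 0.04;-0.14 0.28 16.6 -0.08 0.01;-0.14 0.28 16.6 -0.08 0.01;-0.14 0.28 16.6 -0.08 0.01'
python3 -m pendant '0 0 0 0 0.01;0 0 0 0 0.01'
python3 -c "
from h import *
o=status.get_obs();print(o['force'],o['moment'],o['tool_pos'],o['orientation'])"
```

```text
clock: 3.0
tool_pos: [0.4663, -0.2399, 0.1069]
orientation: [-180.0, 0.0, -159.6]
force: [-0.6, -0.2, 0.2]
opening: 0.053
gripper_force: 0.0
clock: 3.25
tool_pos: [0.4661, -0.2399, 0.1066]
orientation: [180.0, -0.0, -159.6]
force: [-0.7, -0.4, 0.1]
opening: 0.0334
gripper_force: 0.0
[-0.68814657 -0.35042251  0.07808398] [ 0.04366117  0.02323046 -0.00299521] [ 0.46614976 -0.23987169  0.10657313] [ 1.79998340e+02 -2.24463213e-03 -1.59618406e+02]
```

```bash
python3 -m pendant '0 0 0 0 0.01;0 0 0 0 0.01;0 0 0 0 0.01;0 0 0 0 0.01'
python3 -m pendant '0 0 -4 0 0.01;0 0 -12 0 0.01;0 0 -20 0 0.01;0 0 -28 0 0.01;0 0 -30 0 0.01;0 0 -30 0 0.01'
python3 - <<'E'
from h import *
o=status.get_obs();print(o['force'],o['moment'],o['joint_pos'])
s=snap("wrist"); save(s,"w3.png"); t=snap("scene"); d=snap("side"); save(t,"s3.png"); save(d,"d3.png")
import pickle; pickle.dump((s,t,d),open("3.pkl","wb"))
# rim of well: grey points at z .104-.116
for n,q in(("w",s),("scene",t),("side",d)):
    C=cloud(q); F=q["frame"].astype(int)
    m=(q["z_map"]>0)&(abs(C[...,2]-.110)<.004)&(np.hypot(C[...,0]-.565,C[...,1]-.063)<.06)&(F.max(2)-F.min(2)<35)
    Q=C[m][:,:2]
    if len(Q)<8: print(n,len(Q)); continue
    A=np.c_[2*Q,np.ones(len(Q))]; x=np.linalg.lstsq(A,(Q**2).sum(1),rcond=None)[0]
    print(n,len(Q),"fit",x[:2],"r",np.sqrt(x[2]+x[:2]@x[:2]),Q.min(0),Q.max(0))
E
```

```text
clock: 3.75
tool_pos: [0.4661, -0.2399, 0.1065]
orientation: [180.0, -0.0, -159.6]
force: [0.1, 0.1, -0.3]
opening: 0.0241
gripper_force: 29.7
clock: 4.5
tool_pos: [0.466, -0.2397, 0.2563]
orientation: [180.0, 0.0, -159.6]
force: [0.2, -0.7, -3.4]
opening: 0.0241
gripper_force: 29.7
[ 0.21891525 -0.68028188 -3.36748081] [0.00405646 0.08577803 0.03884694] [-5.77022227e+00  6.07809402e+00 -1.77894752e+01 -3.61101390e-02
 -6.61169162e+01 -6.38513345e+01]
w 3
scene 116 fit [0.56752281 0.07317015] r 0.026785289799040247 [0.53807561 0.04573011] [0.59767705 0.10091304]
side 80 fit [0.56271797 0.07594125] r 0.026706903886234538 [0.5342316 0.0470295] [0.59346608 0.10418591]
```

The lift is good at −3.4 N, with a 24 mm grip. The well centre is about (0.565, 0.0745), and the ring needs about 61° clockwise. I move beside the well for a relative wrist look.

```bash
python3 -c "
from h import *
go(.621,.095,.256)"
```

```text
tool delta [-0.2624  0.2595 -0.0014] turn 0 dist 0.369
```

To row units: -0.262 m is -52.4, 0.259 m is 51.8.

```bash
python3 -m pendant '-5 5 0 0 0.01;-12.6 12.6 0 0 0.01;-20.4 20.2 0 0 0.01;-28.2 28 0 0 0.01;-36 35.6 0 0 0.01;-44 43.6 0 0 0.01;-50 49.4 0 0 0.01;-52.4 51.8 0 0 0.01'
python3 -m pendant '0 0 0 0 0.01;0 0 0 0 0.01'
cat > rim.py <<'E'
from h import *
import pickle,sys
o=status.get_obs();print(o['tool_pos'],o['orientation'],o['joint_pos'].round(1),o['force'].round(2))
s=snap("wrist"); save(s,sys.argv[1]+".png"); pickle.dump(s,open(sys.argv[1]+".pkl","wb"))
C=cloud(s); F=s["frame"].astype(int)
m=(s["z_map"]>0)&(abs(C[...,2]-.110)<.004)&(np.hypot(C[...,0]-.565,C[...,1]-.074)<.045)&(F.max(2)-F.min(2)<35)
Q=C[m]; print("n",len(Q),"z med",np.median(Q[:,2]))
A=np.c_[2*Q[:,:2],np.ones(len(Q))]; x=np.linalg.lstsq(A,(Q[:,:2]**2).sum(1),rcond=None)[0]
print("fit",x[:2],"r",np.sqrt(x[2]+x[:2]@x[:2]),Q.min(0),Q.max(0),"pix",np.argwhere(m)[:,::-1].mean(0))
cn,_=cv2.findContours(m.astype(np.uint8),cv2.RETR_EXTERNAL,cv2.CHAIN_APPROX_NONE)
c=max(cn,key=cv2.contourArea); W=np.array([onplane(s,*p[0],.110)[:2] for p in cv2.convexHull(c)])
(cx,cy),r=cv2.minEnclosingCircle(W.astype(np.float32)); print("outer circle",cx,cy,r)
E
python3 rim.py w4
```

```text
clock: 5.65
tool_pos: [0.6218, 0.0962, 0.2542]
orientation: [180.0, -0.2, -159.5]
force: [-0.0, -0.5, -2.5]
opening: 0.0238
gripper_force: 29.7
clock: 5.9
tool_pos: [0.621, 0.0932, 0.2559]
orientation: [-180.0, -0.1, -159.7]
force: [0.5, 0.3, -3.3]
opening: 0.024
gripper_force: 29.7
[0.62098756 0.0932461  0.25590549] [-1.79993437e+02 -8.46570249e-02 -1.59650110e+02] [ 26.3  16.1  -5.2  -0.  -68.8 -96. ] [ 0.54  0.35 -3.28]
n 1469 z med 0.10988554431288414
fit [0.56629706 0.07361928] r 0.02657117182359095 [0.53700853 0.04425824 0.10605186] [0.59614987 0.10330298 0.11237589] pix [321.99319265 127.99931926]
outer circle 0.5664064884185791 0.0737043097615242 0.0296134352684021
```

View pics/w4.png

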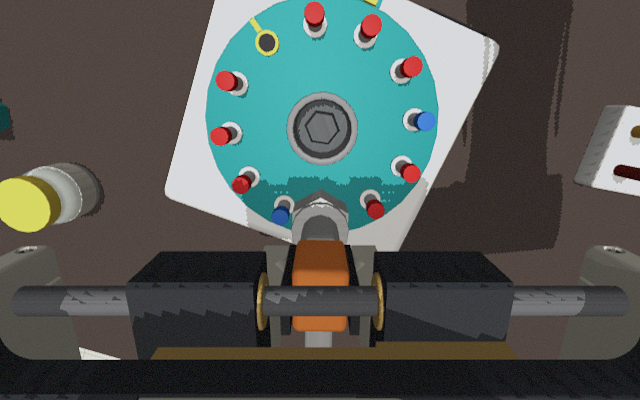

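The wrist view shows the well rim at (322,128), fitted at (0.5664, 0.0737), z 0.110, outer radius 29.6 mm, as it should be. The free ring is at (267,42), the yellow mark at (375,0), and the hex is faintly visible at (322,126). I zoom in for a first guess of its angle; the fit itself I will feel.

```bash
python3 - <<'E'
from h import *
import pickle
s=pickle.load(open("w4.pkl","rb")); C=cloud(s)
a=cv2.resize(s["frame"][88:168,282:362],None,fx=5,fy=5,interpolation=cv2.INTER_CUBIC)
b=cv2.resize(s["frame"][180:260,282:362],None,fx=5,fy=5,interpolation=cv2.INTER_CUBIC)
a=cv2.convertScaleAbs(a,alpha=1.6)
cv2.imwrite("pics/hex.png",np.hstack([a,b])[...,::-1])
m=(s["z_map"]>0)&(np.hypot(C[...,0]-.5664,C[...,1]-.0737)<.024)&(C[...,2]<.1)
print("hist",np.histogram(C[m][:,2],bins=np.arange(.06,.102,.004)))
k=m&(C[...,2]>.086); P=C[k]; print(len(P),P.mean(0))
# radial extent versus world angle of top points
c=P.mean(0)[:2]; d=P[:,:2]-c; th=np.degrees(np.arctan2(d[:,1],d[:,0])); r=np.hypot(*d.T)
x=(r[r>.009]*1e3)**4; print("6fold phase (corner deg mod 60)",np.degrees(np.angle((x*np.exp(6j*np.radians(th[r>.009]))).sum()))/6, abs((x*np.exp(6j*np.radians(th[r>.009]))).sum())/x.sum())
print([ (a,round(r[(abs((th-a+180)%360-180)<7)].max()*1e3,1)) for a in range(-180,180,15)])
E
```

```text
hist (array([   0,    2, 1211,   61,   57,  111,  215,  689,   52,   68]), array([0.06 , 0.064, 0.068, 0.072, 0.076, 0.08 , 0.084, 0.088, 0.092,
       0.096, 0.1  ]))
940 [0.56786365 0.0745784  0.08987697]
6fold phase (corner deg mod 60) 5.910707372061922 0.012694294168979737
[(-180, np.float64(25.5)), (-165, np.float64(25.6)), (-150, np.float64(16.2)), (-135, np.float64(25.5)), (-120, np.float64(25.6)), (-105, np.float64(25.3)), (-90, np.float64(24.9)), (-75, np.float64(24.5)), (-60, np.float64(24.0)), (-45, np.float64(23.5)), (-30, np.float64(23.1)), (-15, np.float64(22.7)), (0, np.float64(22.6)), (15, np.float64(22.3)), (30, np.float64(22.2)), (45, np.float64(22.2)), (60, np.float64(22.4)), (75, np.float64(22.6)), (90, np.float64(23.0)), (105, np.float64(23.5)), (120, np.float64(24.0)), (135, np.float64(24.2)), (150, np.float64(24.6)), (165, np.float64(25.1))]
```

View pics/hex.png

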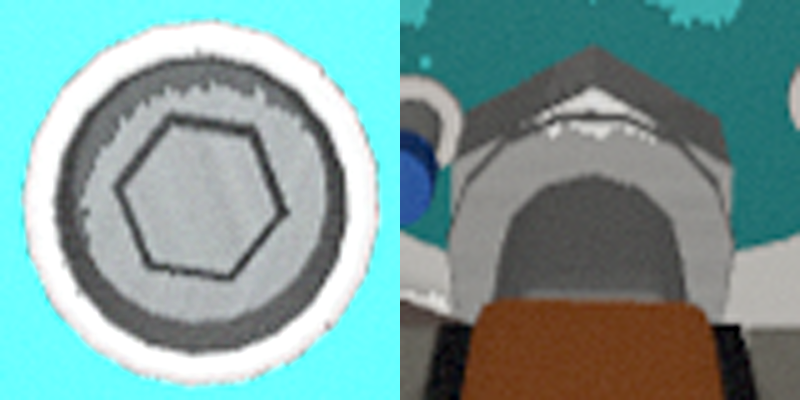

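The left crop shows the hex corners clearly at (172,120), (253,128), (285,210), (232,277), (150,265) and (117,187). On the right, the crank's socket has a corner along its own x axis.

```bash
python3 - <<'E'
from h import *
import pickle
s=pickle.load(open("w4.pkl","rb"))
p=[(172,120),(253,128),(285,210),(232,277),(150,265),(117,187)]
for z in(.082,.089):
    W=np.array([onplane(s,282+(a+.5)/5-.5,88+(b+.5)/5-.5,z)[:2] for a,b in p]); c=W.mean(0); d=W-c
    print(z,c,"r",np.hypot(*d.T).round(4),"ang",(np.degrees(np.arctan2(d[:,1],d[:,0]))%60).round(1))
go(.5664,.0737,.256)
E
```

```text
0.082 [0.56664542 0.07411821] r [0.0147 0.0154 0.0153 0.0152 0.0152 0.0154] ang [41.5 43.6 42.7 42.2 42.  42.8]
0.089 [0.56624632 0.07391722] r [0.0144 0.015  0.015  0.0148 0.0148 0.0151] ang [41.5 43.6 42.7 42.2 42.  42.8]
tool delta [0.058  0.0008 0.0003] turn 0 dist 0.058
```

```bash
python3 -m pendant '4 0.14 0 -1.6 0.01;9 0.14 0 -3 0.01;11.7 0.24 0 -4.42 0.01;11.7 0.24 0 -4.42 0.01;11.7 0.24 0 -4.42 0.01;11.7 0.24 0 -4.42 0.01'
python3 -c "
from h import *
go(.5658,.0741,.200,-137.5); print(status.get_obs()['moment'])"
```

```text
clock: 6.7
tool_pos: [0.5667, 0.0748, 0.2565]
orientation: [-180.0, -0.0, -137.6]
force: [-1.1, -0.3, -2.5]
opening: 0.0241
gripper_force: 29.7
tool delta [0.0011 0.0001 0.0565] turn -0.11 dist 0.056
[-0.02903201  0.04009148 -0.04283018]
```

To row units: 0.057 m is 11.4, 0.052 m is 10.4.

```bash
python3 -m pendant '0.2 0.02 4 0 0.01;0.2 0.02 7 0 0.01;0.2 0.02 9.2 0 0.01;0.2 0.02 10.4 0 0.01;0.2 0.02 11.4 0 0.01;0.2 0.02 11.4 0 0.01'
python3 -c "
from h import *
go(.5658,.0741,.1686,-137.5); print(status.get_obs()['moment'])"
```

```text
clock: 7.45
tool_pos: [0.5655, 0.0743, 0.1994]
orientation: [180.0, -0.0, -137.5]
force: [-0.6, 0.1, -2.2]
opening: 0.024
gripper_force: 29.7
tool delta [-0.0001 -0.0003  0.0308] turn -0.02 dist 0.031
[0.04872063 0.06171357 0.01986581]
```

```bash
python3 -m pendant '0 0 1 0 0.01;0 0 2 0 0.01;0 0 2.4 0 0.01;0 0 2.8 0 0.01;0 0 3 0 0.01;0 0 3.2 0 0.01'
python3 -m pendant '0 0 0.3 0 0.01;0 0 0.6 0 0.01;0 0 0.6 0 0.01'; python3 -c "
from h import *
go(.5658,.0741,.1686,-137.5); print(status.get_obs()['moment'])"
```

```text
clock: 8.2
tool_pos: [0.5656, 0.0743, 0.1836]
orientation: [-180.0, 0.0, -137.5]
force: [0.2, 0.5, -2.7]
opening: 0.0244
gripper_force: 29.7
clock: 8.57
tool_pos: [0.5652, 0.0742, 0.1803]
orientation: [180.0, -0.0, -137.5]
force: [-0.6, -0.9, -2.3]
opening: 0.024
gripper_force: 29.7
tool delta [-0.0003 -0.0005  0.0117] turn -0.02 dist 0.012
[-0.06813464  0.42002587  0.05457031]
```

To row units: 0.0045 m is 0.9, 0.003 m is 0.6.

```bash
python3 -m pendant '0 0 0.3 0 0.01;0 0 0.6 0 0.01;0 0 0.9 0 0.01;0 0 0.9 0 0.01'; python3 -c "
from h import *
o=status.get_obs();print(o['force'],o['moment'])"
python3 -m pendant '0 0 0.3 0 0.01;0 0 0.6 0 0.01;0 0 0.6 0 0.01'; python3 -c "
from h import *
o=status.get_obs();print(o['force'],o['moment'],o['tool_pos'])"
```

```text
clock: 9.07
tool_pos: [0.5652, 0.0742, 0.1757]
orientation: [180.0, -0.0, -137.5]
force: [-1.7, -0.5, -4.7]
opening: 0.0241
gripper_force: 29.7
[-1.70705504 -0.51878662 -4.65010007] [-0.20900919  0.74918197 -0.01464584]
clock: 9.45
tool_pos: [0.5653, 0.0742, 0.1728]
orientation: [180.0, -0.0, -137.5]
force: [-2.3, -1.1, -1.7]
opening: 0.0239
gripper_force: 29.7
[-2.26033856 -1.11123744 -1.66173099] [-0.33490789  1.09946718 -0.00606531] [0.56530945 0.0742126  0.17282848]
```

To row units: 0.002 m is 0.4, 0.001 m is 0.2.

```bash
python3 -m pendant '0.16 0.06 0 0 0.01;0.16 0.06 0.2 0 0.01;0.16 0.06 0.4 0 0.01'; python3 -c "
from h import *
o=status.get_obs();print(o['force'],o['moment'])"
python3 -m pendant '0 0 0.2 0 0.01;0 0 0.4 0 0.01;0 0 0.4 0 0.01'; python3 -c "
from h import *
o=status.get_obs();print(o['force'],o['moment'],o['tool_pos'])"
```

```text
clock: 9.82
tool_pos: [0.565, 0.0741, 0.1712]
orientation: [-180.0, 0.0, -137.5]
force: [-1.2, -1.7, -2.5]
opening: 0.0241
gripper_force: 29.7
[-1.21617179 -1.67560665 -2.52448212] [-0.08847807  0.53692902  0.00242996]
clock: 10.2
tool_pos: [0.5649, 0.074, 0.169]
orientation: [-180.0, 0.0, -137.5]
force: [0.3, -0.2, -2.0]
opening: 0.0242
gripper_force: 29.7
[ 0.25304446 -0.22923408 -2.00342013] [-0.03397609  0.13428946 -0.01632449] [0.56494709 0.07404976 0.16900461]
```

```bash
python3 -m pendant '0 0 0.1 0 0.01;0 0 0.2 0 0.01;0 0 0.2 0 0.01'; python3 -m pendant '0 0 0.1 0 0.01;0 0 0.2 0 0.01;0 0 0.2 0 0.01'; python3 -c "
from h import *
o=status.get_obs();print(o['force'],o['moment'],o['tool_pos'])"
```

```text
clock: 10.58
tool_pos: [0.5649, 0.0741, 0.1685]
orientation: [-180.0, 0.0, -137.5]
force: [-1.4, -0.3, 2.2]
opening: 0.0244
gripper_force: 29.7
clock: 10.95
tool_pos: [0.565, 0.074, 0.1685]
orientation: [-180.0, 0.1, -137.5]
force: [-5.3, 0.4, 10.1]
opening: 0.0239
gripper_force: 29.7
[-5.26512075  0.36004374 10.0553885 ] [ 0.22545872  1.94227471 -0.06490245] [0.56501264 0.0740456  0.16847095]
```

Seated: floor contact at TCP z 0.1685 against 0.1686 expected, with no more than 10 N. I relieve the load and turn 50° clockwise, then measure.

```bash
python3 -m pendant '0 0 -0.24 0.4 0.01;0 0 -0.24 1.4 0.01;0 0 -0.24 2.6 0.01;0 0 -0.24 4 0.01;0 0 -0.24 5.4 0.01'
python3 -c "
from h import *
o=status.get_obs();print(o['force'],o['moment'],o['tool_pos'])"
python3 -m pendant '0 0 0 1.2 0.01;0 0 0 2.4 0.01;0 0 0 3.6 0.01;0 0 0 4.6 0.01;0 0 0 4.6 0.01'
cat > car.py <<'E'
from h import *
import sys
o=status.get_obs();print(o['force'],o['moment'],o['tool_pos'],o['orientation'],o['joint_pos'].round(1))
c0=np.array([.5664,.0738])
for n in("wrist","side","scene"):
    s=snap(n); save(s,sys.argv[1]+n+".png"); C=cloud(s)
    h=cv2.cvtColor(s["frame"],cv2.COLOR_RGB2HSV); m=cv2.inRange(h,np.array((22,110,90)),np.array((34,255,255)))
    k,l,st,c=cv2.connectedComponentsWithStats(m)
    for i in range(1,k):
        if st[i,4]<4: continue
        z=.056
        W=onplane(s,*c[i],.056); r=np.hypot(*(W[:2]-c0)); W2=onplane(s,*c[i],.064); r2=np.hypot(*(W2[:2]-c0))
        if r<.15: print(n,st[i],"as mark r %.4f ang %.2f | as ring r %.4f ang %.2f"%(r,np.degrees(np.arctan2(*(W[:2]-c0)[::-1]))%360,r2,np.degrees(np.arctan2(*(W2[:2]-c0)[::-1]))%360), C[l==i].mean(0).round(4))
E
python3 car.py c1
```

```text
clock: 11.58
tool_pos: [0.5644, 0.0741, 0.1686]
orientation: [180.0, -0.0, -164.8]
force: [-4.3, 0.2, 4.3]
opening: 0.0237
gripper_force: 29.9
[-4.32119735  0.18970697  4.30876048] [0.50528064 1.68092261 0.43179785] [0.56442213 0.07405646 0.16856894]
clock: 12.2
tool_pos: [0.5645, 0.0742, 0.1685]
orientation: [180.0, -0.0, 172.4]
force: [-4.0, 2.3, 5.3]
opening: 0.024
gripper_force: 29.9
[-4.04381578  2.26260895  5.25548374] [ 0.62735644  1.56951677 -0.10104358] [0.56448115 0.07422244 0.16854947] [ 1.79983288e+02 -1.29571749e-02  1.72404310e+02] [  27.2   14.6  -19.4   -0.   -56.  -124.7]
wrist [289  20  21  32 527] as mark r 0.1239 ang 178.66 | as ring r 0.1224 ang 178.53 [0.4425 0.0767 0.0559]
wrist [267  61  12  20 126] as mark r 0.1061 ang 190.42 | as ring r 0.1051 ang 190.00 [0.4627 0.0553 0.0619]
wrist [266  82  30  31 372] as mark r 0.0883 ang 190.49 | as ring r 0.0879 ang 189.98 [0.4799 0.0587 0.0648]
side [310 216  10   5  22] as mark r 0.0879 ang 193.15 | as ring r 0.0947 ang 186.77 [0.4744 0.0606 0.0621]
side [315 225   8   6  24] as mark r 0.1273 ang 177.16 | as ring r 0.1357 ang 173.75 [0.4413 0.078  0.054 ]
```

To row units: 11.3 degrees is 2.26.

```bash
python3 -m pendant '0 0 0 0.8 0.01;0 0 0 1.6 0.01;0 0 0 2.26 0.01;0 0 0 2.26 0.01;0 0 0 2.26 0.01'
python3 car.py c2
```

```text
clock: 12.98
tool_pos: [0.5646, 0.0743, 0.1686]
orientation: [180.0, -0.0, 161.2]
force: [-4.7, 2.6, 5.0]
opening: 0.0238
gripper_force: 29.9
[-4.69694632  2.56536297  4.98192961] [ 0.78915708  1.59506519 -0.05123583] [0.56455035 0.07427889 0.16858665] [ 1.79976239e+02 -1.15573611e-02  1.61173882e+02] [  27.2   14.6  -19.4   -0.   -56.  -136. ]
wrist [252  27  26  34 531] as mark r 0.1238 ang 178.63 | as ring r 0.1222 ang 178.27 [0.443  0.0769 0.0575]
wrist [266  62  12  20 131] as mark r 0.1059 ang 179.49 | as ring r 0.1049 ang 179.05 [0.4614 0.0755 0.0637]
wrist [266  82  30  32 372] as mark r 0.0882 ang 179.40 | as ring r 0.0878 ang 178.87 [0.4788 0.0756 0.0655]
side [306 219  10   5  21] as mark r 0.0874 ang 181.15 | as ring r 0.0960 ang 175.92 [0.4726 0.0787 0.0622]
side [315 225   8   6  24] as mark r 0.1273 ang 177.16 | as ring r 0.1357 ang 173.75 [0.4411 0.0781 0.0541]
```

The ring stands at 178.87° and the mark at 178.63°, so it is aligned within 0.3°. I relieve the side load, open and rise.

To row units: 0.0007 m is 0.14.

```bash
python3 -m pendant '0.14 0 0 0 0.01;0.14 0 0 0 0.01;0.14 0 0 0 0.06;0.14 0 0 0 0.06;0.14 0 0 0 0.06;0.14 0 0 0 0.06;0.14 0 0 0 0.06;0.14 0 0 0 0.06'
python3 -m pendant '0 0 -1 0 0.06;0 0 -4 0 0.06;0 0 -10 0 0.06;0 0 -18 0 0.06;0 0 -24 0 0.06;0 0 -24 0 0.06'
python3 car.py c3
```

```text
clock: 14.12
tool_pos: [0.5641, 0.0742, 0.1682]
orientation: [-180.0, -0.0, 161.2]
force: [0.8, -0.3, 0.1]
opening: 0.0597
gripper_force: 0.0
clock: 14.88
tool_pos: [0.5654, 0.0745, 0.2924]
orientation: [179.8, 0.3, 161.2]
force: [1.2, -0.0, -0.8]
opening: 0.0602
gripper_force: 0.0
[ 1.22667314 -0.03737384 -0.76374265] [-0.04698605 -0.02223483  0.00228231] [0.565363   0.07450901 0.29237034] [179.77783105   0.28578765 161.19713567] [ 2.72e+01  9.10e+00 -9.50e+00  1.00e-01 -7.11e+01 -1.36e+02]
wrist [274  52  17  22 218] as mark r 0.1239 ang 178.64 | as ring r 0.1229 ang 178.40 [0.4427 0.0768 0.0575]
wrist [284  76   7  12  51] as mark r 0.1055 ang 179.32 | as ring r 0.1048 ang 179.03 [0.4614 0.0754 0.0617]
wrist [283  88  20  21 154] as mark r 0.0882 ang 179.43 | as ring r 0.0879 ang 179.09 [0.4788 0.0755 0.0688]
side [306 219  10   5  21] as mark r 0.0883 ang 180.82 | as ring r 0.0969 ang 175.67 [0.472  0.0789 0.0619]
side [315 225   8   6  23] as mark r 0.1278 ang 177.18 | as ring r 0.1362 ang 173.78 [0.4409 0.0778 0.0539]
scene [347 188   3   5  12] as mark r 0.1267 ang 177.86 | as ring r 0.1174 ang 177.19 [0.4276 0.0772 0.0456]
scene [346 197   2   3   5] as mark r 0.0912 ang 176.08 | as ring r 0.0823 ang 174.95 [0.4836 0.081  0.0633]
```

Released cleanly, with the ring about 0.4° from the mark. One last look at how the crank stands, then I hand in.

```bash
python3 -m pendant '0 0 0 0 0.06;0 0 0 0 0.06' | head -2; python3 - <<'E'
from h import *
s=snap("wrist"); d=snap("side"); C=cloud(s)
h=cv2.cvtColor(s["frame"],cv2.COLOR_RGB2HSV); m=cv2.inRange(h,np.array((5,150,100)),np.array((18,255,255)))
k=(m>0)&(np.hypot(C[...,0]-.566,C[...,1]-.074)<.04)&(C[...,2]<.21); print("block top z",np.percentile(C[k][:,2],95),C[k].mean(0))
cv2.imwrite("pics/fin.png",np.hstack([cv2.resize(s["frame"][:300,160:480],(400,375)),cv2.resize(d["frame"][130:280,210:370],(400,375),interpolation=cv2.INTER_CUBIC)])[...,::-1])
E
```

```text
clock: 15.28
tool_pos: [0.5639, 0.0741, 0.2876]
block top z 0.1830331839256281 [0.56324691 0.07505908 0.17918799]
```

View pics/fin.png

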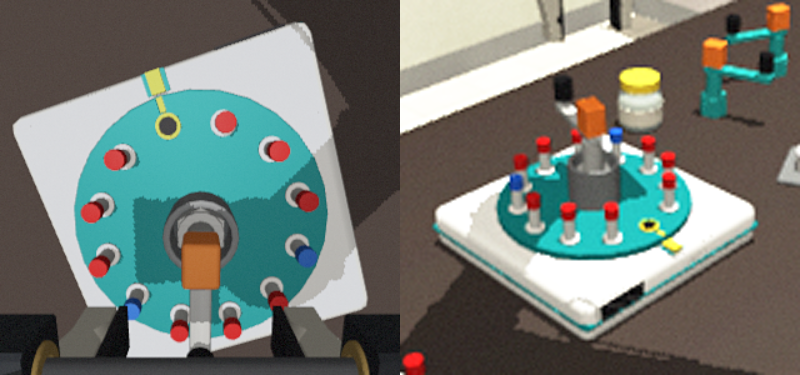

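The left half shows the ring at (168,126), right at the mark at (157,85). The crank stands upright in the well with its block top at z 0.183 (home is 0.182), and the hand is clear.

```bash
python3 -c "
from plant import job
print(job.close_job())"
```

```text
the job is handed in; nothing more can be done
None
```

The crank is seated home in the well with the hand off it, the free slot stands within about 0.5° of the loading mark, and the job was handed in at about 15 s.

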